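# Mark today's tasting jar and bring it to the front

## Task

Put out today's tasting jar: take the brass saddle marker off its little stand and hang it over the round rail of the carousel, directly in front of the corked glass jar of nibs, and let go of it. Then grip the wooden handle bar on top of the carousel's centre post and turn the carousel by it, slowly so that its wares do not slide or topple, until that jar stands squarely at the front: straight towards the robot's side of the counter, over the middle of the plinth's front edge with the small brass plate. The turntable has no lock, so finish while still gripping the handle bar and holding the carousel still there; leave the marker hanging, the wares on the carousel upright and everything else where it is.

Things in the scene. Friction and masses are not known exactly. Their poses are not given: they have to be found in the camera images.
- marker: brass saddle: 2.5 mm sheet bent to an upside-down U, 16 mm thick (x), 44 mm wide (y), 47 mm tall, a dark raised cocoa pod on either face; 70 g. Origin mid-top of its ridge, z up. Slot between the legs 11 mm, open below and at both ends; the last 7 mm of the legs flare (mouth 20 mm, 25 mm over all). Starts hanging on the stand's rod, which runs along its y. Both faces alike
- marker_stand: fixed dark wooden foot 60 x 150 x 14 mm with two posts and a thin brass rod (5 mm thick, along its y, top of the rod 100 mm above the counter) between them; posts 60 mm either side of the middle. origin at the centre of its underside, z up
- plinth: fixed square dark wooden plinth of the carousel, 200 x 200 mm, 16 mm high. origin at the centre of its underside, z up, on the carousel's axis. Its -x edge is the front, with the small brass plate, and looks straight back to the robot's side (along the robot's -x) within 0.06 rad
- deck: the carousel's round wooden deck, 133 mm radius, 14 mm thick, its top 36 mm above the counter; turns freely both ways about the vertical (0.04 N m, slight drag). Origin on the axis at its underside, z up. Brass rail round it, a level ring of 126 mm radius, 5 mm thick, its centre line 103 mm above this origin (125 mm above the counter); its posts stand clear of the wares' fronts
- turn_handle: wooden bar on top of the 9 mm centre post, turns with the deck: 64 mm long (its x), 14 mm wide (its y), 22 mm high. Origin at the bar's centre, on the axis, 182 mm above the counter; z up
- nib_jar: corked glass jar of nibs, 65 mm wide, 110 mm tall, the only jar on the carousel; stands loose on the deck, its middle 45 mm from the axis, to the left or right of the front at the start (43 to 77 degrees from it). origin at the centre of its underside, z up
- cacao_bowl: small white oval bowl of cacao, 63 x 85 x 43 mm, loose on the deck 45 mm from the axis, on the other side of the front. origin at the centre of its underside, z up
- cup_a: chocolate cup, 37 mm wide, 28 mm high, loose on the rear of the deck. origin at the centre of its underside, z up
- cup_b: chocolate cup like the other, beside it on the rear of the deck. origin at the centre of its underside, z up
- service_bell: counter bell, 80 mm wide, 60 mm high, bystander. origin at the centre of its underside, z up
- scoop: steel scoop with turned wooden handle, 138 mm long (y), bystander lying on the counter. origin at the centre of its underside, z up
- swing_bottle: swing-top milk bottle, 66 mm wide, 182 mm tall, bystander. origin at the centre of its underside, z up

How it is judged:
On the way, in this order (a step that is already met when the one before it is completed fails the run):
1. the marker hangs over the carousel's rail in front of the jar, let go (z of marker in the frame of deck between 0.1045 and 0.112 m and angle between marker's own z axis and vertical below 0.3 rad and horizontal distance between marker and nib_jar below 0.086 m and horizontal distance between marker and deck above 0.11 m and contact force between marker and deck above 0.1 N and contact force between the fingers and marker below 0.05 N and (y of nib_jar in the frame of plinth below -0.018 m or y of nib_jar in the frame of plinth above 0.018 m)), for 0.3 s.
2. the handle bar is gripped while the jar is still away from the front (all of step 1 and contact force between the fingers and turn_handle above 3 N), for 0.1 s.
At the end, for the whole second after the job is handed in: Marker hangs free and upright (0.3 rad) on the rail at the front, in front of the jar, within 40 mm of the plinth's middle line; the jar upright behind it within 8 mm of that line; fingers grip the handle bar (over 3 N), carousel still (under 0.06 rad/s) (z of marker in the frame of deck between 0.1045 and 0.112 m and angle between marker's own z axis and vertical below 0.3 rad and horizontal distance between marker and nib_jar below 0.086 m and horizontal distance between marker and deck above 0.11 m and contact force between marker and deck above 0.1 N and contact force between the fingers and marker below 0.05 N and y of nib_jar in the frame of plinth between -0.008 and 0.008 m and x of nib_jar in the frame of plinth below -0.03 m and angle between nib_jar's own z axis and vertical below 0.15 rad and height (world z) of nib_jar above 0.03 m and y of marker in the frame of plinth between -0.04 and 0.04 m and x of marker in the frame of plinth below -0.1 m and contact force between the fingers and turn_handle above 3 N and distance between the grasp point and turn_handle below 0.035 m and angular speed of turn_handle below 0.06 rad/s); the arm keeps its last pose, push and grip.
It fails at once if the carousel is spun so fast that the jar moves at over 0.18 m/s (linear speed of nib_jar above 0.18 m/s).
It fails at once if something on the carousel slides far outward, is tipped over or falls off (horizontal distance between any of nib_jar, cacao_bowl, cup_a, cup_b and deck above 0.075 m or angle between any of nib_jar, cacao_bowl, cup_a, cup_b's own z axis and vertical above 0.5 rad or height (world z) of any of nib_jar, cacao_bowl, cup_a, cup_b below 0.025 m).
It fails at once if a bystander on the counter is moved by more than 30 mm (distance of any of service_bell, scoop, swing_bottle from where it was at the start of the episode above 0.03 m).
It also fails if it takes over 56 s, if anything falls off the work surface, if the arm or the gripper's body presses on something with over 40 N, if the wrist force passes 120 N, or if a joint passes its speed limit or range.

## Robot

A 6-joint arm with a two-finger parallel gripper is mounted at the origin on a cart in front of the work surface, level with it; the furniture and walls round the work are solid. World frame = base frame: x ahead of the robot, y to its left, z up, the work surface at z = 0. Lengths are in m, angles in rad, forces in N, time in s.
With the tool pointing down it reaches from about 0.375 to 0.9 m from the base axis. Payload 3.1 kg.
Tool frame: the origin (TCP) lies where the fingers leave the gripper's body, on its centre line; the fingertips stand 70 mm ahead of it and the grasp point (between the pads) lies 51 mm ahead of it (robot.tip_reach is the distance from the TCP to the fingertips, in m); z points along the fingers, y is the line along which they close (so a half turn about z gives the same grasp; the last joint's range is limited). The gripper opens to 87 mm and grips with 3 to 60 N. Pads are 19 mm wide; open, the fingers measure 117 mm over their backs; the gripper's body (75 mm by 190 mm) begins 51 mm behind the grasp point.
Start: joints at [0.922, 0.527, 1.433, -0, 1.181, -0.178], TCP at [0.283, 0.557, 0.292] pointing down, gripper open.
Joint ranges: [-3.08, 3.08], [-0.75, 2.2], [0.22, 2.44], [-1.43, 4.57], [0, 2.65], [-2.85, 2.85]. Speed limits (rad/s): [2.79, 2.79, 3.14, 3.14, 3.14, 3.14].

## Interface

Orientations are given as a unit quaternion [x, y, z, w].
In Python, from rig import robot gives the robot as it stands.
- The arm moves only by the tool carry_out, never from a script. Its argument "rows" is a list that holds one entry, the list of rows, each a list of 6 numbers: the shift along the tool's x, y, z in mm, then the turn, a rotation vector about the tool's x, y, z in units of 8 degrees (1.0 is 8 degrees). A call has 1 to 20 rows; each row is the pose to reach, as a shift and turn from the pose commanded when the call began, along the tool's axes at that moment; what a row does not reach only later rows make up. A row lasts 1/10 s, in which the tool goes at most 50 mm and 8.59 degrees, less where a joint would pass 70% of its speed; a pose out of reach is approached as far as the arm can. A call with a gripper value outside its range is refused whole. "fingers" is the opening, from 0 (shut) to 1 (fully open), set as the call begins (left out, the last holds). The fingers move at their own pace and stop on an object; "grip_force" is the grip in N (left out, the last holds). Time passes only in rows, so rows that repeat a pose let the fingers close. It gives the time, the measured TCP pose, the force and the opening at its end, in the units of the state.
- robot.get_obs(): the state, without advancing time (a new reading comes with each control period).
- robot.camera(name): name is "side" or "top"; returns a dict with "color" (384x512x3 uint8, red, green, blue), "depth" (384x512 float32, m along the optical axis (not along the pixel's ray), 0 where there is no reading), "K" (3x3 intrinsics, pixels), "D" ([k1, k2, p1, p2, k3] as OpenCV has them; the pictures are not rectified), "camera_from_world" (4x4, takes a point from world to camera coordinates). Camera axes: x right, y down, z forward; pixel columns grow to the right and rows downward; lengths in m; the calibration is good to about 2 mm. A picture is of the moment at which its call begins.
- robot.hand_in(): hands the job in, once; it reports no verdict.
The state is a dict: "time": time; "q": joint angles; "joint_velocities": joint speeds; "joint_torque": joint torques, N m; "position": TCP position; "tool_rot": TCP orientation; "ft_force": force on the tool from outside, world axes, zero at the start; "moment": the same for the moment, N m; "grip_width": finger opening in m.
Only numpy, scipy, OpenCV 4.12 (cv2) and the standard library are available. Lean on these libraries where they do the work, as an engineer would, in place of code of your own. Each camera call takes 0.05 s, during which the arm holds its last target. There are 200 camera calls.

## Working session

There is one attempt and no reset: what is moved stays moved. The work goes in short steps, Python scripts to look and compute and a tool call to move; the robot and the scene stay as the last step left them, time stands still between calls to the robot, and variables do not carry over. Pictures are saved under pics/ and viewed, on a budget of 10 in all, crops included, one or two more only if the job needs it, and the job is handed in when it is done.

Besides the shell and the picture viewer there is one more tool, called after "Request:" as a command line: name --argument value ..., lists and objects as JSON in quotes. carry_out: Moves the arm, as the interface text tells. Its arguments: {"type":"object","properties":{"rows":{"type":"array"},"fingers":{"type":"number"},"grip_force":{"type":"number"}},"required":["rows"]}

```bash
mkdir -p pics; ls; cat > h.py <<'E'
import numpy as np, cv2
from rig import robot
from scipy.spatial.transform import Rotation as R
def cloud(c):
    d=c["depth"]; h,w=d.shape
    uv=np.stack(np.meshgrid(np.arange(w),np.arange(h)),-1).reshape(-1,1,2).astype(np.float64)
    n=cv2.undistortPoints(uv,c["K"],np.array(c["D"])).reshape(h,w,2)
    p=np.concatenate([n*d[...,None],d[...,None]],-1)
    T=np.linalg.inv(c["camera_from_world"])
    P=p@T[:3,:3].T+T[:3,3]; P[d==0]=np.nan
    return P
def save(c,name,s=1.5,crop=None):
    im=c["color"][...,::-1]
    if crop: im=im[crop[1]:crop[3],crop[0]:crop[2]]
    cv2.imwrite("pics/"+name,cv2.resize(im,None,fx=s,fy=s,interpolation=cv2.INTER_CUBIC))
E
python3 - <<'E'
from h import *
for n in("top","side"):
    c=robot.camera(n); save(c,n+"0.png"); np.savez("c_"+n,**c)
    T=np.linalg.inv(c["camera_from_world"]); print(n,T[:3,3].round(3),T[:3,2].round(3),c["K"].round(1).tolist(),c["D"])
o=robot.get_obs(); print({k:np.round(v,3).tolist() for k,v in o.items()})
E
```

```text
pics
top [ 0.44  -0.01   1.225] [ 0.073 -0.006 -0.997] [[347.1, 0.0, 257.5], [0.0, 347.1, 197.2], [0.0, 0.0, 1.0]] [-0.08480063  0.          0.          0.          0.        ]
side [ 0.432 -1.001  1.007] [ 0.079  0.74  -0.668] [[472.0, 0.0, 250.4], [0.0, 472.0, 188.4], [0.0, 0.0, 1.0]] [-0.11248458  0.          0.          0.          0.        ]
{'time': 0.1, 'q': [0.923, 0.528, 1.434, 0.0, 1.181, -0.179], 'joint_velocities': [-0.001, 0.0, -0.005, 0.001, 0.003, 0.001], 'joint_torque': [-0.0, -44.099, -17.715, 0.063, 0.053, -0.0], 'position': [0.283, 0.557, 0.291], 'tool_rot': [0.233, 0.973, -0.001, -0.0], 'ft_force': [0.098, -0.061, 0.75], 'moment': [0.001, 0.03, 0.007], 'grip_width': 0.087}
```

View pics/top0.png

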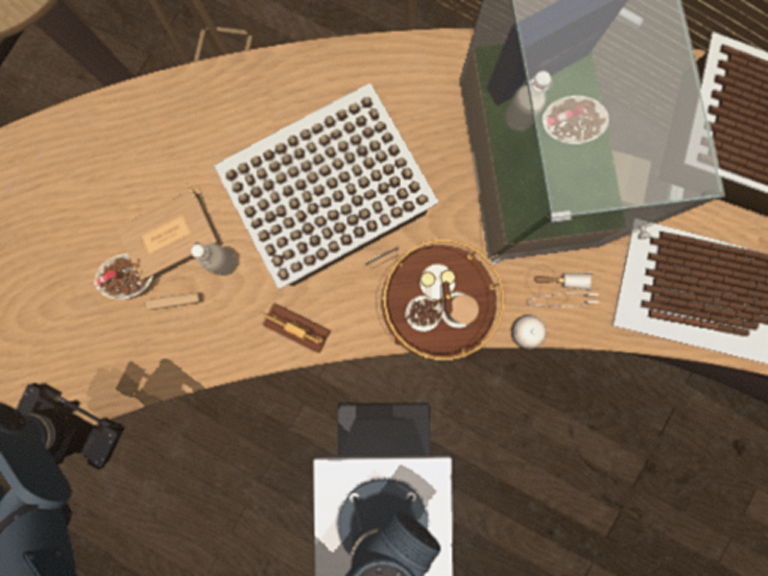

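View pics/side0.png

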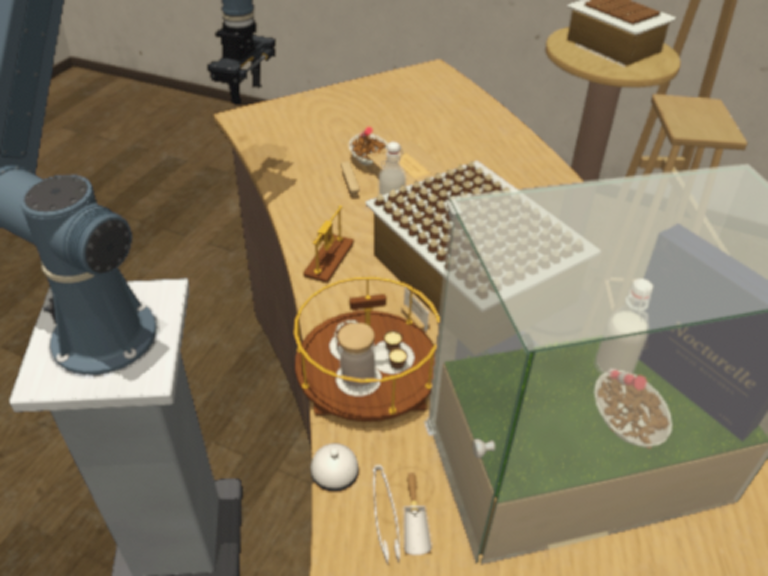

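The top view shows the stand and marker at about (293,328), the carousel centre at about (442,300), the jar's cork at about (460,308), which is right of front, and the handle along about x at (447,296). The side view agrees: the jar is on the robot's right. Next I measure these.

```bash
cat > m.py <<'E'
from h import *
c=dict(np.load("c_top.npz")); P=cloud(c); hsv=cv2.cvtColor(c["color"],cv2.COLOR_RGB2HSV)
T=np.linalg.inv(c["camera_from_world"])
def ray(u,v,z):
    n=cv2.undistortPoints(np.array([[[u,v]]],float),c["K"],c["D"]).ravel()
    d=T[:3,:3]@np.r_[n,1]; return (T[:3,3]+d*(z-T[2,3])/d[2])[:2]
V,U=np.mgrid[:384,:512]
def reg(x0,y0,x1,y1): return (U>=x0/1.5)&(U<=x1/1.5)&(V>=y0/1.5)&(V<=y1/1.5)
def stat(n,m,z=None):
    q=P[m]; q=q[~np.isnan(q[:,0])]
    if z: q=np.array([[*ray(u,v,z),z] for u,v in zip(U[m],V[m])])
    mid=np.array(cv2.minAreaRect(q[:,:2].astype(np.float32)*1000)[:2])/1000
    w,E=np.linalg.eigh(np.cov(q[:,:2].T))
    print(n,m.sum(),"mean",q.mean(0).round(4),"rect c",mid[0].round(4),"size",mid[1].round(4),"axis deg",np.degrees(np.arctan2(E[1,1],E[0,1])).round(1)%180,"z",np.percentile(q[:,2],[5,50,95]).round(3)); return q
car=reg(370,230,515,370); z=P[...,2]
m=car&(z>.110)&(z<.14); q=stat("rail",m)
gold=car&(hsv[...,0]>12)&(hsv[...,0]<30)&(hsv[...,1]>120)&(hsv[...,2]>110)
def fit(q):
    for _ in range(5):
        A=np.c_[q[:,:2],np.ones(len(q))]; s=np.linalg.lstsq(A,(q[:,:2]**2).sum(1),rcond=None)[0]
        r=np.sqrt(s[2]+(s[:2]**2).sum()/4); e=np.hypot(*(q[:,:2]-s[:2]/2).T)-r; q=q[abs(e)<max(.004,1.5*e.std())]
    print("circle",(s[:2]/2).round(4),r.round(4),len(q),e.std().round(4))
far=np.hypot(*(P[...,:2]-q[:,:2].mean(0)).transpose(2,0,1))>.1
fit(P[m&far]); mg=gold&far&(z>.1); fit(np.array([[*ray(u,v,.125)] for u,v in zip(U[mg],V[mg])]))
m=car&(z>.165)&(z<.21); stat("handle d",m); stat("handle ray",m,.193)
m=reg(440,285,490,335)&(z>.095)&(z<.12)&~far; stat("jar top",m); stat("jar ray",m,.110)
m=reg(258,298,335,358); 
a=m&(z>.06); stat("stand high",a); b=a&(hsv[...,0]>12)&(hsv[...,0]<32)&(hsv[...,1]>140)&(hsv[...,2]>120); stat("gold",b); 
k=m&(hsv[...,2]<130)&(z<.03)&(z>.008); stat("foot",k)
for n in ("handle",(296,213)),("mk",(195,218)): print(n[0],P[n[1][1]-3:n[1][1]+4,n[1][0]-6:n[1][0]+7,2].round(3) if n[0]=="mk" else "")
for v in range(200,240): print(v,"".join("#" if b[v,u] else ("o" if a[v,u] else ".") for u in range(172,224)))
im=c["color"][...,::-1]; A=cv2.resize(im[198:240,168:228],None,fx=9,fy=9,interpolation=cv2.INTER_CUBIC)[:378]
cc=cv2.resize(im[155:242,247:340],None,fx=6,fy=6,interpolation=cv2.INTER_CUBIC); s=np.zeros((522,800,3),np.uint8)
s[:522,:558]=cc[:, :558]; B=cv2.resize(A,(240,168)); s[:168,558:798]=B
cv2.imwrite("pics/crop1.png",s)
E
python3 m.py
```

```text
rail 472 mean [ 0.5234 -0.1494  0.1269] rect c [ 0.521  -0.1423] size [0.2704 0.3054] axis deg 132.0 z [0.116 0.127 0.134]
circle [ 0.5122 -0.1374] 0.1254 385 0.0015
circle [ 0.5124 -0.1376] 0.1257 380 0.0015
handle d 164 mean [ 0.5476 -0.1756  0.1892] rect c [ 0.5675 -0.196 ] size [0.0535 0.2081] axis deg 133.4 z [0.17  0.192 0.199]
handle ray 164 mean [ 0.5471 -0.1749  0.193 ] rect c [ 0.5655 -0.1929] size [0.0531 0.2021] axis deg 133.5 z [0.193 0.193 0.193]
jar top 28 mean [ 0.4818 -0.1568  0.1109] rect c [ 0.4857 -0.1607] size [0.0642 0.0367] axis deg 14.099999999999994 z [0.098 0.113 0.119]
jar ray 28 mean [ 0.4819 -0.157   0.11  ] rect c [ 0.4865 -0.1569] size [0.0638 0.0375] axis deg 14.199999999999989 z [0.11 0.11 0.11]
stand high 143 mean [0.4546 0.1897 0.0965] rect c [0.4578 0.1942] size [0.1388 0.0224] axis deg 63.9 z [0.063 0.1   0.105]
gold 101 mean [0.4522 0.1857 0.0972] rect c [0.4566 0.1939] size [0.1367 0.0193] axis deg 63.2 z [0.067 0.1   0.105]
foot 384 mean [0.4576 0.1919 0.0139] rect c [0.4575 0.1933] size [0.1462 0.0561] axis deg 62.5 z [0.01  0.014 0.017]
handl
[... 2163 characters left out ...]
.####...........
228 ......................................##............
229 ....................................................
230 ....................................................
231 ....................................................
232 ....................................................
233 ....................................................
234 ....................................................
235 ....................................................
236 ....................................................
237 ....................................................
238 ....................................................
239 ....................................................
```

View pics/crop1.png

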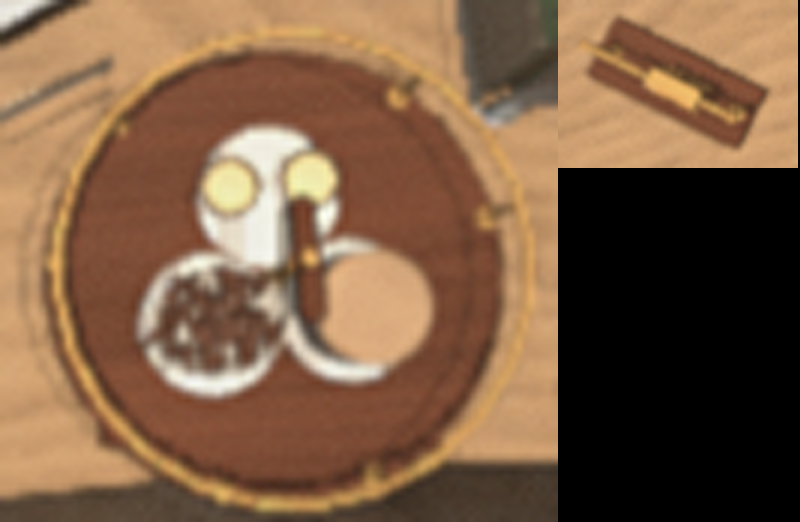

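The crop shows the cork disc centred at crop px (377,307), the handle bar running from (300,198) to (313,322), and the marker ridge at inset px (673,88). The rail circle fits at radius 0.1257, as it should. One more calculation gives the jar and handle angles, the marker position and the obstacle heights.

```bash
sed -i '/^im=c/,$d;/^for v in range/d;/^for n in (/d' m.py; cat > m2.py <<'E'
from m import *
print("----")
def tan(m): return cv2.findContours(m.astype(np.uint8),cv2.RETR_EXTERNAL,cv2.CHAIN_APPROX_NONE)[0]
print("hsv cork",hsv[206,312],"bar",hsv[194,298],"rim bowl",hsv[206,285])
C=np.array([.5123,-.1375])
cork=reg(440,285,500,335)&(abs(hsv[...,0].astype(int)-hsv[206,312,0])<4)&(hsv[...,2]>170)&(hsv[...,1]<160)&(np.hypot(U-310,V-206)<12)
k=max(tan(cork),key=cv2.contourArea); (cx,cy),r=cv2.minEnclosingCircle(k); print("cork px",cx,cy,r,cork.sum())
for px in((cx,cy),(309.8,206.2)):
    j=ray(*px,.110); print("jar",j.round(4),"r",np.hypot(*(j-C)).round(4),"deg",np.degrees(np.arctan2(*(j-C)[::-1]))%360)
bar=reg(435,275,470,320)&(z>.172)&(z<.2); q=P[bar]; print("bar d",bar.sum(),q.mean(0).round(4), (q.max(0)-q.min(0)).round(3)); w,E=np.linalg.eigh(np.cov(q[:,:2].T)); print("bar deg",np.degrees(np.arctan2(*E[::-1,1]))%180)
a,b=ray(297.5,188,.193),ray(299.6,208.7,.193); print("bar ends",a,b,"mid",(a+b)/2,np.degrees(np.arctan2(*(b-a)[::-1]))%180,np.hypot(*(a-b)))
print("marker eye",ray(196.75,220,.1025))
mk=reg(275,300,320,350)&(z>.09); 
u=np.array([np.cos(np.radians(63)),np.sin(np.radians(63))]); n=np.array([-u[1],u[0]])
q=P[mk][:,:2]-[.4575,.1925]; s,t=q@u,q@n
for lo in np.arange(-.07,.07,.007):
    f=(s>=lo)&(s<lo+.007); print(lo.round(3),f.sum(),t[f].min().round(4) if f.any() else"",t[f].max().round(4) if f.any() else"")
w=abs(t-np.median(t))<.012; print("n offset med",np.median(t))
for nm,(x0,x1,y0,y1) in dict(tray=(.5,.6,.08,.22),case=(.55,.75,-.35,-.15)).items():
    g=(P[...,0]>x0)&(P[...,0]<x1)&(P[...,1]>y0)&(P[...,1]<y1)&(z>.03); print(nm,np.percentile(z[g],[5,50,95]).round(3),P[g].min(0).round(3))
h=(z>.05)&(P[...,0]>.35)&(abs(P[...,1])<.45)&(P[...,0]<.8); d=np.hypot(*(P[h][:,:2]-C).T); f=(d>.14)&(z[h]>.15); i=np.argsort(d[f])[:8]; print(P[h][f][i].round(3),d[f][i].round(3))
d=np.hypot(*(P[h][:,:2]-[.4575,.1925]).T); f=(P[h][:,0]>.5)&(P[h][:,1]>.05)&(z[h]>.07); i=np.argsort(d[f])[:5]; print(P[h][f][i].round(3),d[f][i].round(3))
E
python3 m2.py | sed '1,/----/d'
```

```text
hsv cork [ 15 107 220] bar [ 10 158 116] rim bowl [ 10 114 114]
cork px 308.0 206.0 11.180439949035645 289
jar [ 0.4909 -0.1788] r 0.0465 deg 242.56241908775644
jar [ 0.4902 -0.1846] r 0.052 deg 244.80589916147764
bar d 109 [ 0.5115 -0.1362  0.1916] [0.06  0.018 0.025]
bar deg 5.097179785080897
bar ends [ 0.54135532 -0.13594074] [ 0.47934904 -0.14090115] mid [ 0.51035218 -0.13842094] 4.573839897963865 0.06220438267573876
marker eye [0.45043161 0.18087219]
-0.07 5 -0.002 0.005
-0.063 4 -0.0007 0.0035
-0.056 4 -0.0005 0.0038
-0.049 3 0.0009 0.004
-0.042 3 0.0007 0.0038
-0.035 9 -0.005 0.0093
-0.028 10 -0.0052 0.0094
-0.021 12 -0.0051 0.0091
-0.014 11 -0.0051 0.0094
-0.007 9 -0.005 0.0094
0.0 10 -0.0035 0.0096
0.007 7 -0.0051 0.0092
0.014 3 0.001 0.0039
0.021 3 0.0006 0.0037
0.028 4 0.0008 0.0052
0.035 0  
0.042 0  
0.049 0  
0.056 0  
0.063 0  
n offset med 0.002222236851223034
tray [0.048 0.144 0.163] [0.538 0.091 0.03 ]
case [0.037 0.43  0.481] [ 0.551 -0.35   0.03 ]
[[ 0.603 -0.261  0.474]
 [ 0.61  -0.258  0.476]
 [ 0.606 -0.261  0.473]
 [ 0.609 -0.259  0.48 ]
 [ 0.608 -0.26   0.471]
 [ 0.613 -0.257  0.48 ]
 [ 0.612 -0.258  0.476]
 [ 0.608 -0.261  0.473]] [0.154 0.155 0.155 0.155 0.156 0.157 0.157 0.157]
[[0.538 0.208 0.141]
 [0.538 0.211 0.142]
 [0.542 0.203 0.135]
 [0.542 0.206 0.138]
 [0.541 0.208 0.142]] [0.082 0.083 0.085 0.085 0.085]
```

```bash
cat > g.py <<'E'
from h import *
def go(x,y,z,yaw):
    """numbers to reach TCP x,y,z with tool y at yaw deg, tool down"""
    o=robot.get_obs(); r0=R.from_quat(o["tool_rot"]); 
    a=np.radians(yaw); yy=np.array([np.cos(a),np.sin(a),0]); zz=np.array([0,0,-1.]); rt=R.from_matrix(np.c_[np.cross(yy,zz),yy,zz])
    print("shift mm",((r0.inv().apply(np.array([x,y,z])-o["position"]))*1000).round(1),"turn",(np.degrees((r0.inv()*rt).as_rotvec())/8).round(3))
E
python3 -c "
from g import *
go(.448,.178,.25,-27); go(.448,.178,.155,-27)"
```

```text
shift mm [-319.  -262.9   41.8] turn [-1.300e-02  9.000e-03  1.126e+01]
shift mm [-319.1 -262.7  136.8] turn [-1.300e-02  9.000e-03  1.126e+01]
```

Request:
carry_out --rows '[[[-20, -16, 0, 0, 0, 0.7], [-50, -41, 0, 0, 0, 1.7], [-80, -66, 0, 0, 0, 2.7], [-110, -91, 0, 0, 0, 3.7], [-140, -116, 0, 0, 0, 4.7], [-170, -140, 0, 0, 0, 5.7], [-200, -165, 0, 0, 0, 6.7], [-230, -190, 0, 0, 0, 7.7], [-260, -214, 5, 0, 0, 8.7], [-285, -235, 15, 0, 0, 9.7], [-305, -251, 25, 0, 0, 10.6], [-319, -263, 35, 0, 0, 11.26], [-319, -263, 42, 0, 0, 11.26], [-319, -263, 42, 0, 0, 11.26], [-319, -263, 42, 0, 0, 11.26]]]' --fingers 0.5 --grip_force 20

```text
time: 1.6
position: [0.4478, 0.179, 0.2501]
tool_rot: [0.852, 0.523, -0.0, -0.0]
ft_force: [-0.5, -0.1, 0.4]
grip_width: 0.0437
```

```bash
python3 -c "
from g import *
go(.448,.178,.155,-27); print(robot.get_obs()['q'])
c=robot.camera('side');np.savez('c_side1',**c); save(c,'s1.png',4,(170,80,340,210))"
```

```text
shift mm [-0.8  0.7 95.1] turn [-0.006  0.002  0.013]
[1.47876963e-01 4.00487277e-01 1.82810244e+00 3.79514227e-04
 9.13856012e-01 6.17116493e-01]
```

View pics/s1.png

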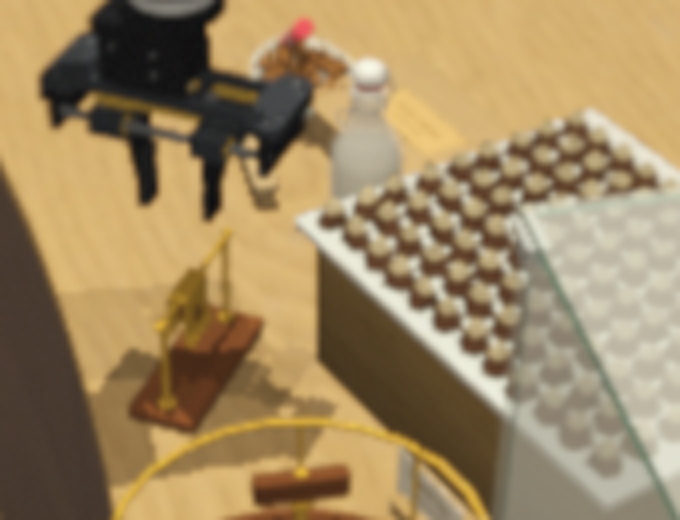

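The picture shows the fingers at crop px (145,205) and (212,215), straddling the line above the marker at (187,300). The tray corner at (318,215) is clear of the gripper's wing. Descending now.

Request:
carry_out --rows '[[[0, 0, 15, 0, 0, 0], [0, 0, 35, 0, 0, 0], [0, 0, 55, 0, 0, 0], [0, 0, 72, 0, 0, 0], [0, 0, 86, 0, 0, 0], [-1, 1, 95, 0, 0, 0], [-1, 1, 95, 0, 0, 0], [-1, 1, 95, 0, 0, 0]]]'

```text
time: 2.45
position: [0.4489, 0.1774, 0.1557]
tool_rot: [0.852, 0.523, 0.0, 0.0]
ft_force: [0.3, 1.1, -0.6]
grip_width: 0.0435
```

Request:
carry_out --rows '[[[0, 0, 0, 0, 0, 0], [0, 0, 0, 0, 0, 0], [0, 0, 0, 0, 0, 0], [0, 0, 0, 0, 0, 0], [0, 0, 0, 0, 0, 0], [0, 0, 0, 0, 0, 0]]]' --fingers 0 --grip_force 20

```text
time: 3.05
position: [0.4487, 0.177, 0.1554]
tool_rot: [0.853, 0.522, 0.0, 0.0]
ft_force: [-1.6, -0.6, 3.0]
grip_width: 0.0161
```

Grip width is 16.1 mm, so the marker is held. One correction: the jar stands on the deck, so its cork is at z = 0.146, not the 0.110 I used. I lift first, then recompute the jar with the corrected height.

Request:
carry_out --rows '[[[0, 0, -6, 0, 0, 0], [0, 0, -18, 0, 0, 0], [0, 0, -35, 0, 0, 0], [0, 0, -55, 0, 0, 0], [0, 0, -75, 0, 0, 0], [0, 0, -95, 0, 0, 0], [0, 0, -110, 0, 0, 0], [0, 0, -115, 0, 0, 0], [0, 0, -115, 0, 0, 0]]]'

```text
time: 3.95
position: [0.4489, 0.177, 0.2709]
tool_rot: [0.853, 0.523, 0.001, 0.0]
ft_force: [-0.2, -1.0, -0.7]
grip_width: 0.0159
```

```bash
cat > m3.py <<'E'
from m import *
print("----")
C=np.array([.5123,-.1375])
near=np.hypot(U-311,V-206)<9
print("cork depth z",np.percentile(z[near],[10,50,90]).round(3))
cork=(np.hypot(U-311,V-206)<14)&(abs(hsv[...,0].astype(int)-15)<5)&(hsv[...,1]>70)&(hsv[...,1]<140)&(hsv[...,2]>180)&(z>.13)&(z<.16)
d=P[cork]; print(cork.sum(),d.mean(0).round(4))
k=max(cv2.findContours(cork.astype(np.uint8),0,1)[0],key=cv2.contourArea); (cx,cy),r=cv2.minEnclosingCircle(k); print(cx,cy,r)
for px in((cx,cy),(309.8,206.2)):
    j=ray(*px,.146); print("jar",j.round(4),"r",np.hypot(*(j-C)).round(4),"deg",np.degrees(np.arctan2(*(j-C)[::-1]))%360)
# front rail posts' feet
for px in((309,234.2),(328.2,190.8)):
    j=ray(*px,.040); print("post",j.round(4),"r",np.hypot(*(j-C)).round(4),"deg",np.degrees(np.arctan2(*(j-C)[::-1]))%360)
E
python3 m3.py | sed '1,/----/d'
```

```text
cork depth z [nan nan nan]
262 [ 0.4897 -0.1776  0.145 ]
309.0 206.0 9.486932754516602
jar [ 0.4892 -0.1765] r 0.0453 deg 239.30902008264
jar [ 0.4885 -0.1789] r 0.0478 deg 240.15618494185497
post [ 0.3979 -0.1907] r 0.1262 deg 204.92563394487934
post [ 0.5455 -0.2605] r 0.1274 deg 285.11319029136246
```

```bash
python3 -c "
from g import *
go(.435,-.04,.30,20);go(.4562,-.2502,.27,61)"
```

```text
shift mm [-199.7   86.2  -29.2] turn [ 1.200e-02 -2.000e-03 -5.874e+00]
shift mm [-377.4  200.5    0.8] turn [ 1.2000e-02  2.0000e-03 -1.0999e+01]
```

Request:
carry_out --rows '[[[-8, 3, -10, 0, 0, -0.2], [-25, 10, -20, 0, 0, -0.7], [-50, 21, -30, 0, 0, -1.4], [-75, 32, -30, 0, 0, -2.2], [-100, 43, -30, 0, 0, -2.9], [-125, 54, -30, 0, 0, -3.7], [-150, 65, -30, 0, 0, -4.4], [-175, 75, -30, 0, 0, -5.1], [-200, 86, -30, 0, 0, -5.9], [-225, 102, -30, 0, 0, -6.6], [-250, 118, -30, 0, 0, -7.3], [-275, 134, -30, 0, 0, -8.0], [-300, 150, -30, 0, 0, -8.8], [-325, 166, -25, 0, 0, -9.5], [-348, 181, -15, 0, 0, -10.2], [-365, 192, -5, 0, 0, -10.7], [-375, 199, 0, 0, 0, -11], [-377, 200, 1, 0, 0, -11], [-377, 200, 1, 0, 0, -11], [-377, 200, 1, 0, 0, -11]]]'

```text
time: 5.95
position: [0.4554, -0.2488, 0.269]
tool_rot: [0.25, 0.968, 0.0, -0.001]
ft_force: [0.2, 0.7, -0.7]
grip_width: 0.016
```

```bash
python3 -c "
from g import *
go(.4562,-.2502,.183,61); print(robot.get_obs()['q'])
c=robot.camera('side');np.savez('c_side2',**c); save(c,'s2.png',4,(170,150,340,290))"
```

```text
shift mm [-1.4 -0.9 86. ] turn [ 0.004 -0.01  -0.002]
[-7.15656839e-01  4.17689168e-01  1.72123357e+00  2.57209168e-04
  1.00408520e+00 -1.78022490e+00]
```

View pics/s2.png

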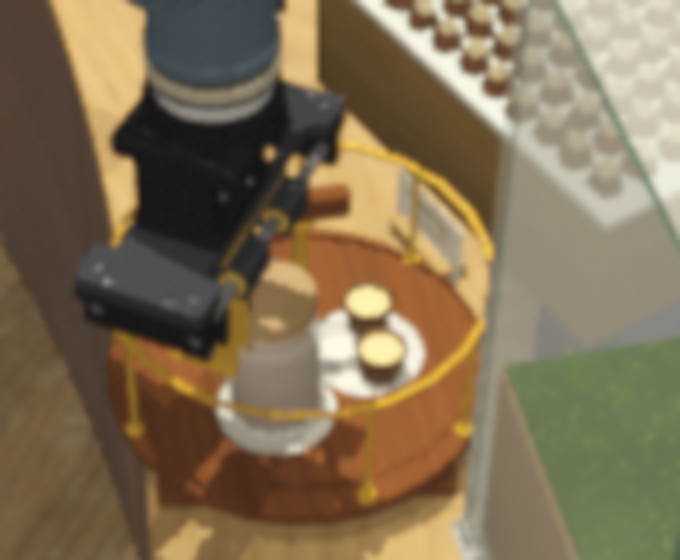

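The gripper and marker sit over the front-right rail, with the marker just left of the jar at crop px (235,330), and the rail posts are clear. Descending in two stages while watching the force.

Request:
carry_out --rows '[[[-1, 0, 10, 0, 0, 0], [-1, -1, 22, 0, 0, 0], [-1, -1, 34, 0, 0, 0], [-1, -1, 42, 0, 0, 0], [-1, -1, 48, 0, 0, 0], [-1, -1, 53, 0, 0, 0], [-1, -1, 58, 0, 0, 0], [-1, -1, 63, 0, 0, 0], [-1, -1, 68, 0, 0, 0], [-1, -1, 70, 0, 0, 0]]]'

```text
time: 7.0
position: [0.4565, -0.25, 0.1991]
tool_rot: [0.251, 0.968, 0.001, 0.0]
ft_force: [2.0, 5.2, 4.0]
grip_width: 0.0159
```

```bash
python3 -c "
from g import *
go(.4562,-.2502,.183,61); o=robot.get_obs(); print(o['ft_force'],o['moment'])
c=robot.camera('side');np.savez('c_side3',**c); save(c,'s3.png',7,(185,190,280,270))"
```

```text
shift mm [ 0.1 -0.4 16.1] turn [ 0.014 -0.002 -0.003]
[1.97428633 5.22414726 4.01781178] [ 0.9614299  -0.46121067 -0.00432245]
```

View pics/s3.png

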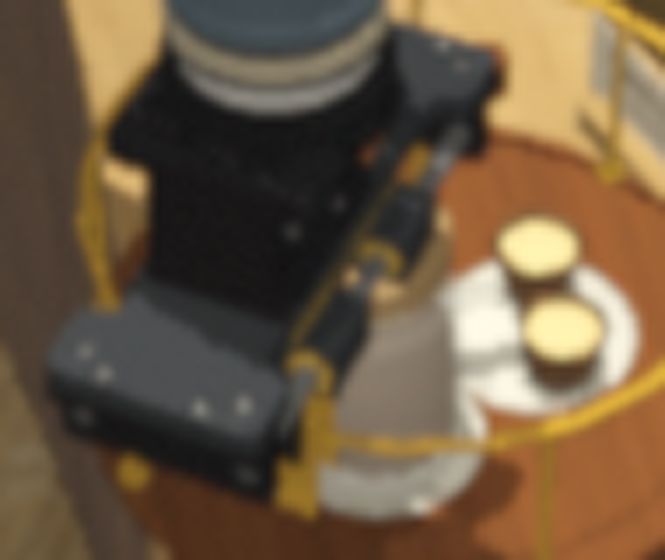

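A sideways force of 5 N along the inward radial means the rail is pushing on the inner leg, so the marker sits a few mm too far out. I shift it inward (tool +y).

Request:
carry_out --rows '[[[0, 1, 0, 0, 0, 0], [0, 2, 0, 0, 0, 0], [0, 3, 0, 0, 0, 0], [0, 3, 0, 0, 0, 0], [0, 3, 0, 0, 0, 0]]]'

```text
time: 7.55
position: [0.4578, -0.2489, 0.1994]
tool_rot: [0.25, 0.968, -0.0, 0.0]
ft_force: [-0.3, 0.7, -1.8]
grip_width: 0.0156
```

Request:
carry_out --rows '[[[0, 1, 2, 0, 0, 0], [0, 1.5, 5, 0, 0, 0], [0, 1.5, 8, 0, 0, 0], [0, 1.5, 11, 0, 0, 0], [0, 1.5, 13, 0, 0, 0], [0, 1.5, 13, 0, 0, 0], [0, 1.5, 13, 0, 0, 0]]]'

```text
time: 8.25
position: [0.4583, -0.2471, 0.1861]
tool_rot: [0.25, 0.968, 0.0, -0.0]
ft_force: [0.3, 0.6, -1.5]
grip_width: 0.0158
```

Request:
carry_out --rows '[[[0, 0, 1, 0, 0, 0], [0, 0, 2, 0, 0, 0], [0, 0, 3, 0, 0, 0], [0, 0, 3, 0, 0, 0], [0, 0, 3, 0, 0, 0]]]'

```text
time: 8.75
position: [0.4583, -0.2471, 0.1833]
tool_rot: [0.25, 0.968, -0.0, -0.0]
ft_force: [0.4, -0.4, -1.3]
grip_width: 0.0162
```

Request:
carry_out --rows '[[[0, 0, 1, 0, 0, 0], [0, 0, 2, 0, 0, 0], [0, 0, 3, 0, 0, 0], [0, 0, 3, 0, 0, 0]]]'

```text
time: 9.15
position: [0.46, -0.2481, 0.1827]
tool_rot: [0.25, 0.968, -0.001, 0.003]
ft_force: [1.2, 1.1, 14.2]
grip_width: 0.016
```

The ridge is seated on the rail, with 14 N upward. I ease off and open the fingers part-way.

Request:
carry_out --rows '[[[0, 0, -1, 0, 0, 0], [0, 0, -2, 0, 0, 0], [0, 0, -2, 0, 0, 0], [0, 0, -2, 0, 0, 0]]]'

```text
time: 9.55
position: [0.4587, -0.2474, 0.1828]
tool_rot: [0.25, 0.968, -0.0, 0.001]
ft_force: [-0.5, 1.1, 6.6]
grip_width: 0.0155
```

Request:
carry_out --rows '[[[0, 0, 0, 0, 0, 0], [0, 0, 0, 0, 0, 0], [0, 0, 0, 0, 0, 0], [0, 0, 0, 0, 0, 0], [0, 0, 0, 0, 0, 0]]]' --fingers 0.36

```text
time: 10.05
position: [0.4582, -0.2471, 0.182]
tool_rot: [0.25, 0.968, 0.0, -0.0]
ft_force: [0.6, -0.1, 0.2]
grip_width: 0.0309
```

Request:
carry_out --rows '[[[0, 0, -3, 0, 0, 0], [0, 0, -8, 0, 0, 0], [0, 0, -15, 0, 0, 0], [0, 0, -25, 0, 0, 0], [0, 0, -40, 0, 0, 0], [0, 0, -60, 0, 0, 0], [0, 0, -80, 0, 0, 0], [0, 0, -100, 0, 0, 0], [0, 0, -110, 0, 0, 0], [0, 0, -110, 0, 0, 0]]]'

```text
time: 11.05
position: [0.459, -0.2476, 0.2942]
tool_rot: [0.25, 0.968, -0.001, 0.002]
ft_force: [0.5, -0.4, -0.7]
grip_width: 0.0311
```

```bash
python3 -c "
from g import *
go(.5118,-.1368,.29,94.6)
c=robot.camera('side');np.savez('c_side4',**c); save(c,'s4.png',5,(185,180,310,290))
print(robot.get_obs()['q'])"
```

```text
shift mm [  7.5 122.5   4.1] turn [-0.015  0.028 -4.199]
[-7.09253683e-01  3.86412352e-01  1.69196685e+00 -3.76511342e-05
  1.06151831e+00 -1.77397165e+00]
```

View pics/s4.png

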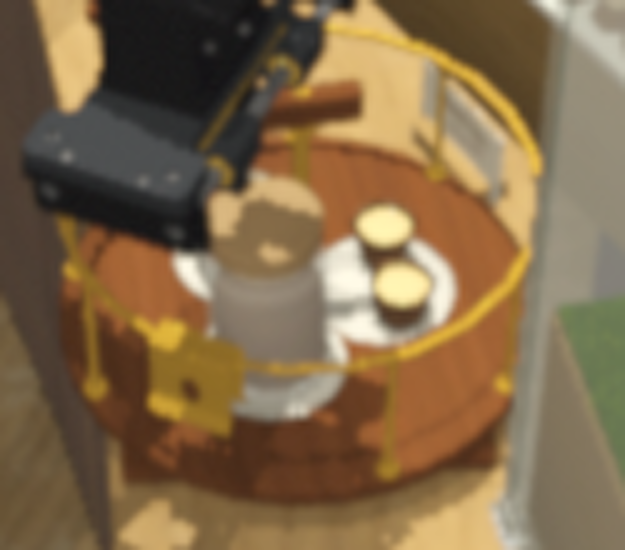

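The marker hangs over the rail at crop px (195,380), in front of the jar at (270,260), with the wares upright. Next I check from the side depth whether the handle turned during placing.

```bash
cat > hb.py <<'E'
from h import *
import sys
def bar(c):
    P=cloud(c); hsv=cv2.cvtColor(c["color"],cv2.COLOR_RGB2HSV)
    d=np.hypot(P[...,0]-.512,P[...,1]+.137)
    m=(d<.045)&(P[...,2]>.165)&(P[...,2]<.2)&(hsv[...,0]<14)&(hsv[...,1]>110)
    q=P[m]; t=q[q[:,2]>.187]; l=cv2.fitLine(t[:,:2].astype(np.float32)*1000,cv2.DIST_HUBER,0,.01,.01).ravel()
    print(m.sum(),len(t),"top mean",t.mean(0).round(4),"min",q.min(0).round(3),"max",q.max(0).round(3),"deg",np.degrees(np.arctan2(l[1],l[0])).round(1))
    j=(d<.085)&(P[...,2]>.138)&(P[...,2]<.155)&(hsv[...,1]<150); q=P[j]
    if j.sum()>10: print("cork",j.sum(),q.mean(0).round(4))
    g=(np.hypot(P[...,0]-.453,P[...,1]+.245)<.05)&(P[...,2]>.128)&(P[...,2]<.136)&(d>.1); q=P[g]
    if g.sum()>3: print("ridge",g.sum(),q.mean(0).round(4),q.min(0).round(3),q.max(0).round(3))
for f in sys.argv[1:]: print(f); bar(dict(np.load(f)))
E
python3 hb.py c_side.npz c_side1.npz c_side4.npz
```

```text
c_side.npz
132 80 top mean [ 0.5112 -0.1396  0.191 ] min [ 0.483 -0.147  0.177] max [ 0.539 -0.131  0.196] deg 4.2
cork 356 [ 0.4884 -0.1783  0.1443]
ridge 12 [ 0.4425 -0.2393  0.1293] [ 0.413 -0.257  0.128] [ 0.477 -0.216  0.131]
c_side1.npz
128 74 top mean [ 0.5112 -0.1397  0.1913] min [ 0.483 -0.147  0.176] max [ 0.539 -0.131  0.196] deg 3.5
cork 355 [ 0.4886 -0.1782  0.1442]
ridge 22 [ 0.4493 -0.243   0.1291] [ 0.415 -0.263  0.128] [ 0.496 -0.219  0.131]
c_side4.npz
101 52 top mean [ 0.5186 -0.1386  0.191 ] min [ 0.493 -0.146  0.173] max [ 0.54  -0.13   0.196] deg 7.9
cork 331 [ 0.4902 -0.1798  0.1442]
ridge 87 [ 0.4532 -0.2456  0.13  ] [ 0.415 -0.263  0.128] [ 0.494 -0.219  0.133]
```

Request:
carry_out --rows '[[[1, 12, 0, 0, 0, -0.4], [2, 35, 0, 0, 0, -1.2], [4, 60, 0, 0, 0, -2.1], [5, 85, 0, 0, 0, -2.9], [6, 107, 2, 0, 0, -3.7], [7.5, 119, 4, 0, 0, -4.2], [7.5, 122.5, 4, 0, 0, -4.2], [7.5, 122.5, 4, 0, 0, -4.2], [7.5, 122.5, 4, 0, 0, -4.2]]]'

```text
time: 12.0
position: [0.5109, -0.1368, 0.2878]
tool_rot: [-0.039, 0.999, 0.0, -0.0]
ft_force: [-1.1, -0.2, -0.7]
grip_width: 0.0317
```

```bash
python3 - <<'E'
from g import *
go(.5113,-.138,.233,97)
c=dict(np.load("c_top.npz"))
T=np.linalg.inv(c["camera_from_world"])
hsv=cv2.cvtColor(c["color"],cv2.COLOR_RGB2HSV)
n=cv2.undistortPoints(np.array([[[264.5,228.]]]),c["K"],c["D"]).ravel(); d=T[:3,:3]@np.r_[n,1]
p=(T[:3,3]+d*(.016-T[2,3])/d[2])[:2]-[.5113,-.138]; print("plinth corner r,deg",np.hypot(*p),np.degrees(np.arctan2(p[1],p[0])))
# plinth side face seen from the side camera: lowest reddish-dark edge against the counter
s=dict(np.load("c_side4.npz")); P=cloud(s); q=P[(P[...,2]>.012)&(P[...,2]<.02)&(abs(P[...,0]-.511)<.13)&(abs(P[...,1]+.245)<.025)]
print(len(q)); 
for x in np.arange(.39,.64,.02):
    w=q[abs(q[:,0]-x)<.01]; 
    if len(w): print(x.round(2),len(w),w[:,1].min().round(4))
E
```

```text
shift mm [-0.4 -1.2 54.8] turn [ 0.001 -0.006 -0.31 ]
plinth corner r,deg 0.13354476300693435 132.7173929064037
46
0.41 14 -0.2331
0.43 5 -0.2318
0.59 8 -0.2398
0.61 19 -0.2698
```

The plinth yaw comes out at about -2° from two cues. Now I descend and grip the bar.

Request:
carry_out --rows '[[[0, -1, 10, 0, 0, -0.1], [0, -1, 25, 0, 0, -0.3], [0, -1, 38, 0, 0, -0.3], [0, -1, 48, 0, 0, -0.3], [0, -1, 54, 0, 0, -0.3], [0, -1, 55, 0, 0, -0.3], [0, -1, 55, 0, 0, -0.3]]]'

```text
time: 12.7
position: [0.5113, -0.1375, 0.2332]
tool_rot: [-0.061, 0.998, -0.0, 0.0]
ft_force: [0.0, -0.6, 0.1]
grip_width: 0.0313
```

Request:
carry_out --rows '[[[0, 0, 0, 0, 0, 0], [0, 0, 0, 0, 0, 0], [0, 0, 0, 0, 0, 0], [0, 0, 0, 0, 0, 0], [0, 0, 0, 0, 0, 0], [0, 0, 0, 0, 0, 0], [0, 0, 0, 0, 0, 0], [0, 0, 0, 0, 0, 0]]]' --fingers 0 --grip_force 15

```text
time: 13.5
position: [0.5112, -0.1356, 0.2337]
tool_rot: [-0.061, 0.998, 0.002, 0.0]
ft_force: [0.6, 5.3, 2.6]
grip_width: 0.014
```

```bash
python3 -c "
from g import *
o=robot.get_obs();print(o['q'],o['ft_force'],o['moment']); y=R.from_quat(o['tool_rot']).apply([0,1,0]);print(np.degrees(np.arctan2(y[1],y[0])))
c=robot.camera('side');np.savez('c_side5',**c)"; python3 hb.py c_side5.npz
```

```text
[-0.47207673  0.48093163  1.7323542   0.00377064  0.92955618 -2.1667499 ] [0.61411237 5.29388903 2.64430295] [ 1.02407076 -0.11871983 -0.03047519]
96.96833845212865
c_side5.npz
13 8 top mean [ 0.4843 -0.1431  0.1904] min [ 0.483 -0.146  0.175] max [ 0.488 -0.138  0.195] deg 85.1
cork 358 [ 0.4894 -0.1788  0.1441]
ridge 92 [ 0.4527 -0.246   0.1302] [ 0.413 -0.26   0.128] [ 0.489 -0.219  0.135]
```

Gripped at 14.0 mm with the jar still about 61° off front. The 5 N sideways push says the axis lies about 2 mm further to +y, so I re-centre and then turn slowly, in two calls.

Request:
carry_out --rows '[[[0, 1, 0, 0, 0, 0], [0, 2, 0, 0, 0, 0], [0, 2, 0, 0, 0, 0], [0, 2, 0, 0, 0, 0]]]'

```text
time: 13.95
position: [0.5112, -0.1354, 0.2337]
tool_rot: [-0.061, 0.998, -0.0, 0.0]
ft_force: [0.2, 2.2, 4.6]
grip_width: 0.0138
```

Request:
carry_out --rows '[[[0, 0, 0, 0, 0, 0.05], [0, 0, 0, 0, 0, 0.15], [0, 0, 0, 0, 0, 0.3], [0, 0, 0, 0, 0, 0.5], [0, 0, 0, 0, 0, 0.75], [0, 0, 0, 0, 0, 1.0], [0, 0, 0, 0, 0, 1.25], [0, 0, 0, 0, 0, 1.5], [0, 0, 0, 0, 0, 1.75], [0, 0, 0, 0, 0, 2.0], [0, 0, 0, 0, 0, 2.25], [0, 0, 0, 0, 0, 2.5], [0, 0, 0, 0, 0, 2.75], [0, 0, 0, 0, 0, 3.0], [0, 0, 0, 0, 0, 3.25], [0, 0, 0, 0, 0, 3.45], [0, 0, 0, 0, 0, 3.6], [0, 0, 0, 0, 0, 3.7], [0, 0, 0, 0, 0, 3.75], [0, 0, 0, 0, 0, 3.75]]]'

```text
time: 15.95
position: [0.5113, -0.1349, 0.2337]
tool_rot: [0.2, 0.98, 0.001, 0.0]
ft_force: [-0.3, 4.2, 5.3]
grip_width: 0.0141
```

```bash
python3 -c "
from g import *
o=robot.get_obs();print(o['q'],o['ft_force'],o['moment'],o['position'],o['grip_width']); y=R.from_quat(o['tool_rot']).apply([0,1,0]);print(np.degrees(np.arctan2(y[1],y[0])))
c=robot.camera('side');np.savez('c_side6',**c)"; python3 hb.py c_side6.npz
```

```text
[-4.70066980e-01  4.80485141e-01  1.73332322e+00  1.53281569e-03
  9.27364850e-01 -1.63966166e+00] [-0.29904081  4.16521873  5.29389179] [ 0.66994653 -0.07229621  0.02509074] [ 0.51127757 -0.1349264   0.23367924] 0.014141873214207774
66.9601814404555
c_side6.npz
43 19 top mean [ 0.5297 -0.1466  0.1912] min [ 0.523 -0.154  0.172] max [ 0.536 -0.137  0.194] deg -41.2
cork 345 [ 0.4721 -0.1626  0.1442]
ridge 26 [ 0.4357 -0.2313  0.1294] [ 0.41  -0.26   0.128] [ 0.499 -0.209  0.133]
```

Request:
carry_out --rows '[[[0, 0, 0, 0, 0, 0.05], [0, 0.5, 0, 0, 0, 0.15], [0, 1, 0, 0, 0, 0.3], [0, 1, 0, 0, 0, 0.5], [0, 1, 0, 0, 0, 0.75], [0, 1, 0, 0, 0, 1.0], [0, 1, 0, 0, 0, 1.25], [0, 1, 0, 0, 0, 1.5], [0, 1, 0, 0, 0, 1.75], [0, 1, 0, 0, 0, 2.0], [0, 1, 0, 0, 0, 2.25], [0, 1, 0, 0, 0, 2.5], [0, 1, 0, 0, 0, 2.75], [0, 1, 0, 0, 0, 3.0], [0, 1, 0, 0, 0, 3.25], [0, 1, 0, 0, 0, 3.5], [0, 1, 0, 0, 0, 3.75], [0, 1, 0, 0, 0, 3.95], [0, 1, 0, 0, 0, 4.05], [0, 1, 0, 0, 0, 4.1]]]'

```text
time: 18.0
position: [0.5117, -0.1344, 0.2337]
tool_rot: [0.468, 0.884, 0.0, 0.0]
ft_force: [0.2, 2.7, 5.8]
grip_width: 0.0138
```

Request:
carry_out --rows '[[[0, 0, 0, 0, 0, 0], [0, 0, 0, 0, 0, 0], [0, 0, 0, 0, 0, 0], [0, 0, 0, 0, 0, 0], [0, 0, 0, 0, 0, 0]]]'

```text
time: 18.5
position: [0.5117, -0.1344, 0.2337]
tool_rot: [0.468, 0.884, 0.0, 0.0]
ft_force: [0.5, 2.7, 5.7]
grip_width: 0.0138
```

```bash
python3 - <<'E'
from g import *
o=robot.get_obs();print(o['ft_force'],o['moment'],o['position'],o['grip_width']); y=R.from_quat(o['tool_rot']).apply([0,1,0]);print(np.degrees(np.arctan2(y[1],y[0])))
c=robot.camera('side');np.savez('c_side7',**c)
t=robot.camera('top');np.savez('c_top7',**t)
a=cv2.resize(c["color"][170:290,185:310,::-1],None,fx=3.2,fy=3.2,interpolation=2); b=cv2.resize(t["color"][150:250,240:345,::-1],None,fx=3.8,fy=3.8,interpolation=2)
s=np.zeros((390,800,3),np.uint8); s[:a.shape[0],:a.shape[1]]=a; s[:b.shape[0],401:401+b.shape[1]]=b[:,:399]; cv2.imwrite("pics/s7.png",s)
E
python3 hb.py c_side7.npz
```

```text
[0.47211521 2.69833627 5.67156137] [0.39104658 0.03359063 0.00451068] [ 0.5116569  -0.13439202  0.23367681] 0.013790690218534452
34.18096894178603
c_side7.npz
81 44 top mean [ 0.5199 -0.1515  0.1915] min [ 0.496 -0.166  0.166] max [ 0.532 -0.133  0.196] deg -71.1
cork 312 [ 0.4653 -0.1395  0.1443]
ridge 13 [ 0.4492 -0.2436  0.1289] [ 0.418 -0.264  0.128] [ 0.498 -0.22   0.131]
```

View pics/s7.png

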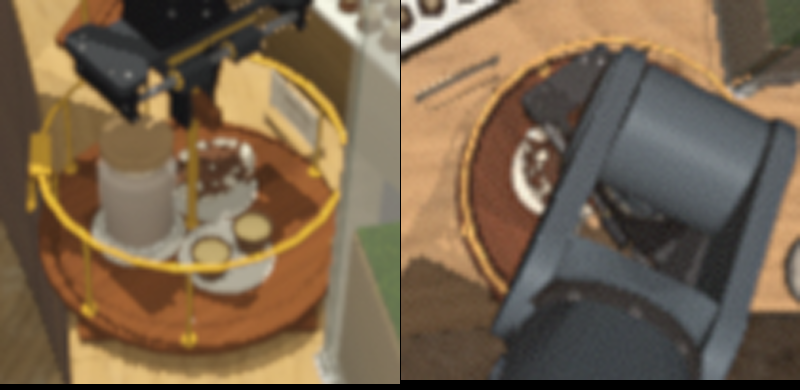

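The left half shows the jar at (137,185) directly behind the rail marker at (42,155), the bowl and cups upright, and the fingers on the bar. The top view is blocked by the arm. A numeric check of the marker comes before hand-in.

```bash
python3 - <<'E'
from h import *
c=dict(np.load("c_side7.npz")); P=cloud(c); hsv=cv2.cvtColor(c["color"],cv2.COLOR_RGB2HSV)
g=(abs(P[...,0]-.386)<.025)&(abs(P[...,1]+.139)<.06)&(hsv[...,1]>120)
q=P[g&(P[...,2]>.126)&(P[...,2]<.14)]; print("ridge",len(q),q.mean(0).round(4),q.min(0).round(3),q.max(0).round(3))
q=P[g&(P[...,2]>.075)&(P[...,2]<.14)]; print("marker body",len(q),q.mean(0).round(4),q.min(0).round(3),q.max(0).round(3))
print(robot.get_obs()["joint_velocities"],robot.get_obs()["time"])
E
```

```text
ridge 107 [ 0.389  -0.1373  0.1286] [ 0.379 -0.198  0.126] [ 0.403 -0.082  0.132]
marker body 177 [ 0.3891 -0.1405  0.1196] [ 0.376 -0.198  0.083] [ 0.406 -0.08   0.132]
[-0.00018148  0.00089094  0.00097735 -0.00151818 -0.0003401  -0.00116506] 18.6
```

```bash
python3 -c "
from rig import robot
print(robot.hand_in())"
```

```text
the job is handed in; nothing more can be done
None
```

The marker is hung on the rail in front of the jar and the jar is turned to the front. I handed the job in while still gripping the handle bar, at about 18.6 s of the 56 s allowed. The hand-in gave no verdict.

**What I did:**
- **Marker:** I took it off its stand by its faces. On the way down the rail pushed on one leg with about 5 N, so I shifted the marker inward by about 4 mm and seated it. I then let go with the jar still about 60° right of front.
- **Carousel:** I gripped the handle bar with 15 N set and turned it about 63° in two slow stages, at no more than 20°/s.

**Last checks:**
- **Jar:** its cork was within about 1 mm of the axis line along the robot's -x, and 46 mm from the axis. The camera put the jar at 180.6° and the turn itself put it at 178.4°, a 2° disagreement. Two rough cues put the plinth's front at about 178°, so the jar should be within 2 to 3 mm of the middle line (8 mm allowed).
- **Marker:** it hangs upright at the front, ridge at about 0.13 m height and close to the middle line, fingers clear of it. Its distance to the jar is about 80 mm.
- **Grip and wares:** the fingers were on the bar at 13.8 mm, and joint speeds were practically zero. The jar, bowl and cups looked upright.

**Not confirmed:**
- The top camera was blocked by the arm at the end, so the final position rests on the side view alone.
- The deck turned about 2 to 3° while I seated the marker; I allowed for that in the turn.
- About 3 N sideways and 6 N vertical force remained on the tool while holding the bar.
- I did not re-measure the bystanders on the counter; I saw no contact with them.

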